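# Lock the grinder bowl, fit its bayonet lid and hold it at the pulse mark

### The arm

A 6-joint arm with a two-finger parallel gripper is mounted at the origin on a cart in front of the work surface, level with it; the furniture and walls round the work are solid. World frame = base frame: x ahead of the robot, y to its left, z up, the work surface at z = 0. Lengths are in mm, angles in degrees, forces in N, time in s.
With the tool pointing down it reaches from about 350 to 850 mm from the base axis. Payload 8.1 kg.
Tool frame: the origin (TCP) lies between the finger pads; the fingertips stand 22 mm ahead of it and the grasp point (between the pads) lies 3 mm ahead of it; z points along the fingers, y is the line along which they close (so a half turn about z gives the same grasp; the last joint's range is limited). The gripper opens to 85 mm and grips with 20 to 120 N. Pads are 22 mm wide; open, the fingers measure 114 mm over their backs; the gripper's body (76 mm by 85 mm) begins 54 mm behind the grasp point. The pads swing forward as they close: fully open they stand 13 mm farther back than shut.
Start: joints at [71.368, 7.471, 85.268, -0, 87.261, -4.893], TCP at [142.483, 582.841, 253.292] pointing down, gripper open.
Joint ranges: [-169.43, 169.43], [-51.17, 129.36], [1.28, 143.12], [-76.62, 256.62], [0, 156.53], [-152.29, 152.29]. Speed limits (degrees/s): [136.94, 136.94, 159.86, 180, 180, 180].

### API

Orientations are given as [roll, pitch, yaw] about the fixed x, y, z axes, in that order (R = Rz(yaw) Ry(pitch) Rx(roll)).
In Python, from bench import r, vision gives the robot as it stands.
- The arm moves only by the tool step_arm, never from a script. Its argument "targets" is a list that holds one entry, the list of rows, each a list of 6 numbers: the shift along the world's x, y, z in mm, then the turn, a rotation vector about the world's x, y, z in rad. In form: [[[x, y, z, rx, ry, rz], ...]]. A call has 1 to 12 rows; each row is the pose to reach, as a shift and turn from the pose commanded when the call began; what a row does not reach only later rows make up. A row lasts 1/12 s, in which the tool goes at most 41.7 mm and 7.16 degrees, less where a joint would pass 70% of its speed; a pose out of reach is approached as far as the arm can. A call with a gripper value outside its range is refused whole. "fingers" is the gripper's target within -1 to 1 (shut at 1, half-way at 0, fully open at -1), set as the call begins (left out, the last holds). The fingers move at their own pace and stop on an object; "newtons" is the grip in N (left out, the last holds). Time passes only in rows, so rows that repeat a pose let the fingers close. It gives the time, the measured TCP pose, the force, the opening and the grip force at its end, in the units of the state.
- r.sense(): the state, without advancing time (a new reading comes with each control period).
- vision.snapshot(name): name is "side" or "top" or "wrist"; returns a dict with "img" (480x640x3 uint8, blue, green, red), "mtx" (3x3 intrinsics, pixels), "D" ([k1, k2, p1, p2, k3] as OpenCV has them; the pictures are not rectified), "eye" and "attitude" of the camera in the world. Camera axes: x right, y up, looking along -z (the intrinsics and any distortion apply to the point x, -y, -z); pixel columns grow to the right and rows downward; lengths in mm; the calibration is good to about 2 mm. A picture is of the moment at which its call begins. There is no depth.
- r.hand_in(): hands the job in; it is judged then, once.
The state is a dict: "time": time; "joint_pos": joint angles; "qd": joint speeds; "joint_efforts": joint torques, N m; "tool_pos": TCP position; "tcp_rot": TCP orientation; "ft_force": force on the tool from outside, world axes, zero at the start; "wrist_torque": the same for the moment, N m; "finger_gap": finger opening in mm; "grip_force": force on a finger pad.
Only numpy, scipy, OpenCV 4.12 (cv2) and the standard library are available. Lean on these libraries where they do the work, as an engineer would, in place of code of your own. Each camera call takes 0.05 s, during which the arm holds its last target. There are 200 camera calls.

### The job

Get the spice grinder pulsing: first turn the lock ring round its bowl clockwise by the orange post until the ring is at the red locked mark. Then put the loose lid into the bowl, lugs down through the two entry gaps (white marks) until its flange sits flat on the rim, twist it clockwise against the spring to the yellow pulse mark, half way to the lock, without running on into the lock click, and finish still gripping the lid's bar and holding it on that mark. Leave the other things on the worktop where they stand.

Things in the scene. Friction and masses are not known exactly. Their poses are not given: they have to be found in the camera images.
- grinder: Electric spice grinder fixed to the worktop: black base of radius 64 mm, steel bowl of outer radius 46 mm, rim 112 mm above the worktop. Origin on its vertical axis at worktop height. Its horizontal x axis is the line of the two entry gaps (at +x and -x, white marks on the rim): to go in, the lid's bar must lie along it, either way round. Red lock marks: 90 degrees clockwise from above.
- mouth (a point): Centre of the bowl's mouth, at the rim's height. An inner lip (inner radius 29.5 mm, from 2 to 8 mm below the rim) with two 17 mm wide entry gaps holds the lugs down once the lid is turned; a block stops the lid turning anticlockwise from the gaps. The lid is fully in when its flange rests on the rim: lid origin 88 mm above the worktop, on the grinder's axis.
- lock_ring (a joint): Angle of the captive aluminium lock ring round the bowl's foot (58 to 68 mm above the worktop, outer radius 60 mm), rad, growing clockwise from above. 1.12 is the red locked mark (hard stop at 1.14); 0 the white open mark; starts between 0 and 0.4. Stays where it is left; turning takes about 1.5 N at the post.
- lock_post (a point): Top centre of the orange upright post on the lock ring: 14 mm diameter, 70 mm from the grinder's axis, standing from 68 to 108 mm above the worktop (its lug below it is 18 mm wide). The bowl wall is 17 mm inward of it, so pinch it along the ring's tangent, or push it. In the grinder's frame it stands at angle -1.45 rad minus the ring's joint value.
- lid: Loose lid, about 120 g, upright on the worktop; same after half a turn. Grey plug: radius 27 mm, 24 mm long. Two lugs at its +x and -x: 12 mm wide, out to 32.5 mm from the axis, 3 to 13 mm above the plug's underside. Black flange: radius 40 mm, 24 to 29 mm up. Grip bar along x: 62 mm long, 14 mm thick, 29 to 65 mm up, white line on top. Origin: centre of the plug's underside, z up.
- pulse_mark: The yellow pulse mark, 45 degrees clockwise (seen from above) of the white entry mark, with a twin straight across the bowl. Origin on the grinder's axis at the rim's height; its horizontal x axis points to the yellow mark. The lid's bar must end along this line, either way round.
- pulse_ring (a joint): Angle of the sprung ring under the lip that the lugs push, rad, clockwise from above; 0 at rest. Follows the lid after about 0.1 rad of play (about 0.68 with the lid on the yellow mark), springs back if the lid is let go; about 0.1 N m at the mark. Click pawls begin to resist with the lid about 0.95 rad from its entry line; it locks at about 1.57.
- egg_timer: Bystander: round white and green egg timer, 62 mm across, 40 mm tall, origin under its centre.
- pepper_mill: Bystander: hand mill with a white top and dark lower half, 55 mm across, 149 mm tall, origin under its centre.
- salt_mill: Bystander: hand mill with a white top and pale lower half, 55 mm across, 149 mm tall, origin under its centre.
- tin: Bystander: food tin, white and red label, 75 mm across, 110 mm tall, origin under its centre.
- tumbler: Bystander: clear drinking glass, 79 mm across, 90 mm tall, origin under its centre.
- small_tin: Bystander: small tin with a blue and yellow label, 57 mm across, 72 mm tall, origin under its centre.
Mind the look-alikes: they are no part of the job. Leave any turquoise look-alike of the lid alone.

How it is judged:
By the outcome, as a careful person would: the job done as asked, in the order asked, and still so for the second after the job is handed in, while the arm keeps its last pose, push and grip.
It also fails if it takes over 59 s, if anything falls off the work surface, if the arm or the gripper's body presses on something with over 40 N, if the wrist force passes 120 N, or if a joint passes its speed limit or range.

## Working session

There is one attempt and no reset: what is moved stays moved. The work goes in short steps, Python scripts to look and compute and a tool call to move; the robot and the scene stay as the last step left them, time stands still between calls to the robot, and variables do not carry over. Pictures are saved under pics/ and viewed, at most 10 in all, crops included, and the job is handed in when it is done.

Besides the shell and the picture viewer there is one more tool, called after ">>>" as name(argument=value, ...) on one line, values as JSON. step_arm: Moves the arm, as the interface text tells. Its arguments: {"type":"object","properties":{"targets":{"type":"array"},"fingers":{"type":"number"},"newtons":{"type":"number"}},"required":["targets"]}

```bash
ls; mkdir -p pics; python3 - <<'E'
from bench import r,vision
import cv2,json
s=r.sense();print(s)
for n in("top","side"):
    d=vision.snapshot(n);cv2.imwrite(f"pics/{n}0.png",d["img"]);print(n,d["mtx"],d["D"],d["eye"],d["attitude"])
E
```

```text
pics
{'time': 0.0, 'joint_pos': array([ 7.13692546e+01,  7.51449415e+00,  8.53304895e+01,  4.16614326e-04,
        8.72598330e+01, -4.89567789e+00]), 'qd': array([-0.02247083,  0.01865586,  0.02675091, -0.01999001, -0.09187645,
        0.0728552 ]), 'joint_efforts': array([-1.76325306e-03, -5.69360447e+01, -5.00558996e+01, -3.14322706e-04,
        1.40367297e-02,  3.76076446e-05]), 'tool_pos': array([142.29981598, 582.36028654, 252.23917946]), 'tcp_rot': array([-1.79895601e+02, -9.35981152e-03,  1.66264904e+02]), 'ft_force': array([-0.23483963,  0.04255606, -0.62073414]), 'wrist_torque': array([-0.02421089,  0.00937994, -0.07129796]), 'grip_force': 0.0, 'finger_gap': 85.38028604795926}
top [[457.07400244   0.         314.32254643]
 [  0.         457.07400244 248.02837915]
 [  0.           0.           1.        ]] [-0.03100345  0.          0.          0.          0.        ] [ 407.46635652 -174.26805495 1095.61049381] [  7.07281456   1.14814553 -88.32140072]
side [[495.18797418   0.         319.96192667]
 [  0.         495.18797418 232.88354031]
 [  0.           0.           1.        ]] [-0.05547174  0.          0.          0.          0.        ] [ 236.34469201  324.47229417 1012.36134608] [  32.89299612   -0.34230263 -149.10569798]
```

View pics/top0.png

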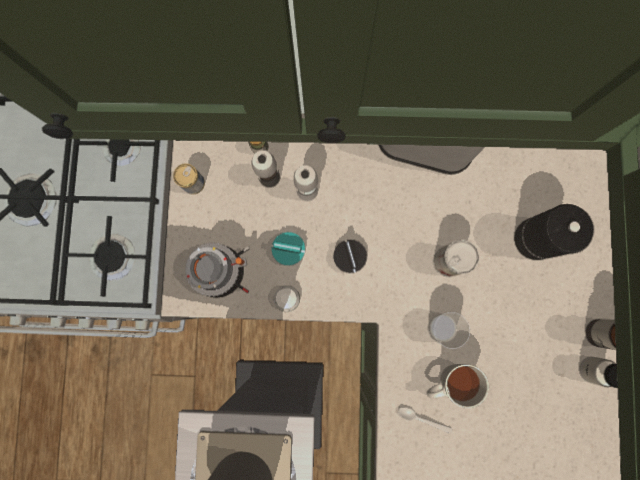

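View pics/side0.png

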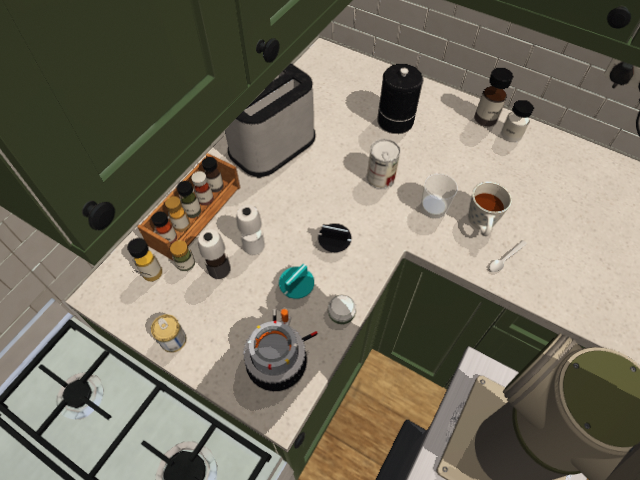

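The top view shows the grinder at about (213,270), the black lid at (350,256), the turquoise decoy at (288,248), the timer at (287,299) and the orange post at (239,262). The side view shows the grinder at (275,352) and the lid at (334,238). Next I'll zoom in.

```bash
cat > h.py <<'E'
import numpy as np,cv2
from scipy.spatial.transform import Rotation as R
from bench import r,vision
def ray(d,uv):
    p=cv2.undistortPoints(np.array([[uv]],float),np.array(d["mtx"]),np.array(d["D"]))[0,0]
    v=R.from_euler('xyz',d["attitude"],degrees=True).as_matrix()@np.array([p[0],-p[1],-1.])
    return np.array(d["eye"]),v
def onz(d,uv,z):
    e,v=ray(d,uv);return (e+v*(z-e[2])/v[2])[:2]
def proj(d,P):
    M=R.from_euler('xyz',d["attitude"],degrees=True).as_matrix()
    c=M.T@(np.array(P,float)-d["eye"]);c=c*[1,-1,-1]
    return cv2.projectPoints(c[None],np.zeros(3),np.zeros(3),np.array(d["mtx"]),np.array(d["D"]))[0][0,0]
def mid(d1,u1,d2,u2):
    (a,v),(b,w)=ray(d1,u1),ray(d2,u2)
    t=np.linalg.lstsq(np.c_[v,-w],b-a,rcond=None)[0]
    return (a+v*t[0]+b+w*t[1])/2,np.linalg.norm(a+v*t[0]-b-w*t[1])
def snap(n):return vision.snapshot(n)
E
python3 - <<'E'
from h import *
t,s=snap("top"),snap("side")
a=cv2.resize(t["img"][215:315,160:260],(400,400),interpolation=cv2.INTER_CUBIC)
b=cv2.resize(s["img"][300:400,225:325],(400,400),interpolation=cv2.INTER_CUBIC)
c=cv2.resize(t["img"][230:280,320:420],(400,200),interpolation=cv2.INTER_CUBIC)
e=cv2.resize(s["img"][215:265,284:384],(400,200),interpolation=cv2.INTER_CUBIC)
cv2.imwrite("pics/c1.png",np.vstack([np.hstack([a,b]),np.hstack([c,e])]))
for n,p,q,z in [("rim",(212,268),(273,340),112),("lidtop",(350,254),(334,234),65),("timer",(287,299),(342,309),40),("decoy",(288,248),(297,279),65)]:
    print(n,onz(t,p,z),onz(s,q,z))
for n,d in(("t",t),("s",s)):
    hsv=cv2.cvtColor(d["img"],cv2.COLOR_BGR2HSV)
    m=cv2.inRange(hsv,(5,170,120),(16,255,255))
    k,l,st,ce=cv2.connectedComponentsWithStats(m)
    print(n,[(st[i].tolist(),ce[i].round(1).tolist()) for i in range(1,k) if st[i][4]>8])
E
```

```text
rim [479.28602623  69.78587233] [482.57456611  76.60373485]
lidtop [ 523.24429045 -231.09800792] [ 517.18951877 -218.13320108]
timer [418.03534936 -89.91793665] [414.90953742 -76.71284021]
decoy [533.16392301 -89.98725278] [527.73496157 -77.40829401]
t [([236, 257, 6, 7, 28], [238.4, 260.2])]
s [([206, 155, 7, 2, 10], [209.0, 155.5]), ([214, 157, 21, 12, 51], [224.2, 162.9]), ([184, 165, 15, 16, 35], [192.0, 172.1]), ([177, 179, 60, 62, 819], [208.6, 211.0]), ([205, 185, 3, 5, 11], [205.7, 186.5]), ([170, 193, 4, 4, 10], [171.7, 195.0]), ([138, 215, 31, 29, 133], [151.2, 231.3]), ([157, 223, 13, 9, 60], [164.4, 228.0]), ([281, 309, 7, 8, 40], [284.0, 312.2]), ([272, 331, 11, 4, 14], [276.3, 331.9]), ([256, 332, 13, 16, 43], [260.4, 338.2])]
```

View pics/c1.png

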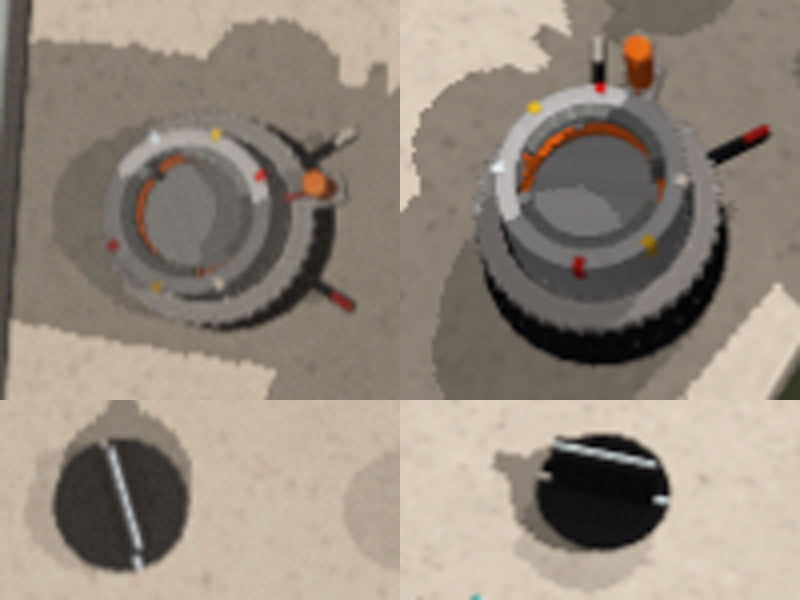

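The crop shows the rim marks (white at top-view px (153,138) and (219,284)), the orange post at (315,181), and the lid's white line from (112,447) to (134,550).

```bash
python3 - <<'E'
from h import *
t,s=snap("top"),snap("side")
A=lambda u,v:((u+.5)/4-.5+160,(v+.5)/4-.5+215)
B=lambda u,v:((u-400+.5)/4-.5+225,(v+.5)/4-.5+300)
C=lambda u,v:((u+.5)/4-.5+320,(v-400+.5)/4-.5+230)
D=lambda u,v:((u-400+.5)/4-.5+284,(v-400+.5)/4-.5+215)
T={'w':[(153,138),(219,284)],'y':[(216,134),(157,287)],'r':[(261,175),(113,245)]}
S={'w':[(498,168),(682,180)],'y':[(535,108),(649,243)],'r':[(600,88),(578,268)]}
for k in T:
  p=[onz(t,A(*x),112) for x in T[k]];q=[onz(s,B(*x),112) for x in S[k]]
  print(k,(p[0]+p[1])/2,np.degrees(np.arctan2(*(p[0]-p[1])[::-1])),(q[0]+q[1])/2,np.degrees(np.arctan2(*(q[0]-q[1])[::-1])), [mid(t,A(*a),s,B(*b)) for a,b in zip(T[k],S[k])])
print('post',mid(t,A(315,181),s,B(638,48)),onz(t,A(315,181),108),onz(s,B(638,48),108))
p=[onz(t,C(*x),65) for x in((112,447),(132,545))];q=[onz(s,D(*x),65) for x in((556,444),(656,464))]
for p in(p,q):print('lid',p,(p[0]+p[1])/2,np.degrees(np.arctan2(*(p[0]-p[1])[::-1])))
E
```

```text
w [480.49284581  82.8439911 ] 27.469852309688758 [480.60081281  82.71028413] 27.274525812460244 [(array([519.51292218, 103.0022694 , 112.61069789]), np.float64(0.18870893404268338)), (array([441.45534714,  62.53949204, 111.96009356]), np.float64(0.2974752569092644))]
y [480.7475311   82.41289086] -18.08690835067365 [480.08372854  82.54138564] -18.387031437551585 [(array([522.44675849,  68.63650452, 111.47152472]), np.float64(0.8801574904824787)), (array([438.59776462,  96.2887011 , 111.30895632]), np.float64(0.25707311599161364))]
r [480.85528236  82.18125996] -62.88500198815428 [480.33540527  83.58620358] -62.90460199405746 [(array([501.22599435,  43.19277955, 110.15767224]), np.float64(0.04053241443493581)), (array([460.85028433, 122.62600411, 108.51168032]), np.float64(0.037011336834299316))]
post (array([498.82927313,  14.30077701, 104.97714661]), np.float64(0.8405753508880991)) [498.94500137  13.88063439] [497.54801595  15.21254738]
lid [array([ 551.97237263, -225.13666203]), array([ 496.42814631, -237.55311335])] [ 524.20025947 -231.34488769] 12.600830925621054
lid [array([ 551.05903852, -224.45007972]), array([ 495.09912219, -242.18500592])] [ 523.07908035 -233.31754282] 17.584551772466067
```

>>> step_arm(targets=[[[30,-24,0,0,0,-0.06],[60,-52,0,0,0,-0.15],[85,-80,0,0,0,-0.24],[110,-110,0,0,0,-0.33],[135,-140,0,0,0,-0.42],[160,-172,0,0,0,-0.51],[185,-205,0,0,0,-0.6],[210,-238,0,0,0,-0.69],[230,-270,0,0,0,-0.78],[250,-300,0,0,0,-0.87],[270,-330,0,0,0,-0.96],[285,-365,0,0,0,-1.065]]], fingers=0.0, newtons=30)

```text
time: 1.3
tool_pos: [428.5, 216.5, 253.5]
tcp_rot: [179.9, -0.0, 105.0]
ft_force: [1.1, 0.8, 0.1]
finger_gap: 42.9
grip_force: 0.0
```

```bash
python3 - <<'E'
from h import *
t,s=snap("top"),snap("side")
A=lambda u,v:((u+.5)/4-.5+160,(v+.5)/4-.5+215)
B=lambda u,v:((u-400+.5)/4-.5+225,(v+.5)/4-.5+300)
print(mid(t,A(349,306),s,B(762,131)),mid(t,A(350,132),s,B(599,42)))
print(r.sense()['tool_pos'],r.sense()['tcp_rot'],r.sense()['joint_pos'])
E
```

```text
(array([433.62849958,   1.718134  ,  52.0847503 ]), np.float64(1.2184416796027506)) (array([532.40291671,   4.97440059,  55.27507792]), np.float64(0.6130357687064832))
[429.50353801 213.43011287 253.37889959] [1.79972170e+02 1.09344457e-01 1.04689370e+02] [ 20.37582498 -11.51278246 103.79573812  -0.11165382  87.70018999
   5.69089205]
```

>>> step_arm(targets=[[[12,-33,0,0,0,0],[24,-70,-10,0,0,0],[37,-105,-20,0,0,0],[49,-140,-30,0,0,0],[60,-170,-40,0,0,0],[67,-193,-50,0,0,0],[71,-203.5,-60,0,0,0],[71,-203.5,-70,0,0,0],[71,-203.5,-70,0,0,0],[71,-203.5,-70,0,0,0],[71,-203.5,-70,0,0,0]]])

```text
time: 2.32
tool_pos: [498.4, 15.8, 183.7]
tcp_rot: [180.0, -0.0, 105.3]
ft_force: [0.2, -0.3, -0.3]
finger_gap: 42.5
grip_force: 0.0
```

```bash
python3 - <<'E'
from h import *
w=snap("wrist");cv2.imwrite("pics/w1.png",w["img"]);s=r.sense();print(s['tool_pos'],s['tcp_rot'],proj(w,(498.5,14.3,108)),w['eye'],w['attitude'])
hsv=cv2.cvtColor(w["img"],cv2.COLOR_BGR2HSV)
m=cv2.inRange(hsv,(5,170,120),(16,255,255))
k,l,st,ce=cv2.connectedComponentsWithStats(m)
print([(st[i].tolist(),onz(w,ce[i],108)) for i in range(1,k) if st[i][4]>50])
E
```

```text
[498.67145945  15.65032623 184.04987379] [1.79941289e+02 1.82255890e-03 1.05348600e+02] [313.55717552 273.52553908] [476.14201575  95.72324235 303.64424476] [-1.88362200e+01 -9.89813033e-04  1.53417358e+01]
[([360, 113, 26, 66, 435], array([508.61215654,  91.2537875 ])), ([247, 136, 20, 34, 253], array([454.01107584,  70.71774561])), ([304, 190, 43, 12, 164], array([492.90938612,  57.71192147])), ([303, 262, 24, 22, 391], array([498.79400157,  15.00498314]))]
```

View pics/w1.png

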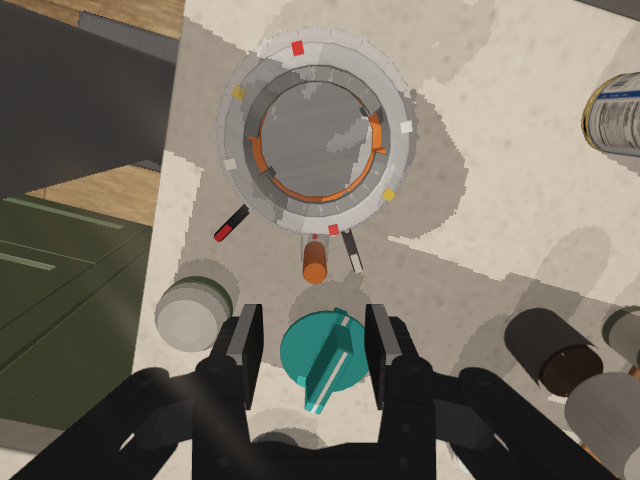

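The wrist view shows the post at (314,273), between the fingers in x, with the white marks at (406,127) and (230,164). I'll descend and pinch the post.

>>> step_arm(targets=[[[0,-1.5,-20,0,0,0],[0,-1.5,-45,0,0,0],[0,-1.5,-70,0,0,0],[0,-1.5,-85,0,0,0],[0,-1.5,-85,0,0,0],[0,-1.5,-85,0,0,0]]])

```text
time: 2.87
tool_pos: [498.1, 13.6, 98.4]
tcp_rot: [-179.9, -0.0, 105.3]
ft_force: [0.3, -0.3, 0.6]
finger_gap: 43.0
grip_force: 0.0
```

>>> step_arm(targets=[[[0,0,0,0,0,0],[0,0,0,0,0,0],[0,0,0,0,0,0],[0,0,0,0,0,0],[0,0,0,0,0,0]]], fingers=1, newtons=30)

```text
time: 3.28
tool_pos: [499.9, 12.9, 100.3]
tcp_rot: [179.8, 0.0, 105.2]
ft_force: [-1.1, 1.8, 7.0]
finger_gap: 12.5
grip_force: 29.3
```

```bash
python3 - <<'E'
from h import *
t=cv2
s=r.sense();print(s['tool_pos'],s['tcp_rot'],s['ft_force'],s['finger_gap'],s['grip_force'])
c=np.array([480.5,82.6]);p=s['tool_pos'][:2];v=p-c
print(np.hypot(*v),np.degrees(np.arctan2(v[1],v[0])))
a0=np.arctan2(v[1],v[0]);a1=-2.57-.012+np.radians(27.4);print(a1-a0)
for i in range(1,10):
  a=(a1-a0)*i/9;d=R.from_euler('z',a).as_matrix()[:2,:2]@v-v;print(d.round(1),round(a,3))
E
```

```text
[499.9036518   12.89184404 100.31520688] [1.79817216e+02 4.73983224e-02 1.05240398e+02] [-1.07393821  1.75853576  7.02046335] 12.526915384726742 29.33269053697586
72.35833546229267 -74.44516123959512
-0.8044666091445556
[-6.3 -1.5] -0.089
[-12.7  -2.3] -0.179
[-19.2  -2.6] -0.268
[-25.6  -2.4] -0.358
[-32.   -1.5] -0.447
[-38.3  -0.1] -0.536
[-44.5   1.8] -0.626
[-50.5   4.4] -0.715
[-56.2   7.4] -0.804
```

>>> step_arm(targets=[[[-6.3,-1.5,0,0,0,-0.089],[-12.7,-2.3,0,0,0,-0.179],[-19.2,-2.6,0,0,0,-0.268],[-25.6,-2.4,0,0,0,-0.358],[-32,-1.5,0,0,0,-0.447],[-38.3,-0.1,0,0,0,-0.536],[-44.5,1.8,0,0,0,-0.626],[-50.5,4.4,0,0,0,-0.715],[-56.2,7.4,0,0,0,-0.804],[-56.2,7.4,0,0,0,-0.804],[-56.2,7.4,0,0,0,-0.804]]])

```text
time: 4.2
tool_pos: [444.4, 21.0, 100.3]
tcp_rot: [179.8, -0.2, 59.2]
ft_force: [4.1, 4.6, 2.5]
finger_gap: 13.0
grip_force: 30.2
```

```bash
cat > post.py <<'E'
from h import *
s=r.sense();print(s['tool_pos'],s['tcp_rot'],s['ft_force'],s['finger_gap'],s['grip_force'])
c=np.array([480.5,82.6])
for n in("top","side","wrist"):
    w=snap(n);hsv=cv2.cvtColor(w["img"],cv2.COLOR_BGR2HSV)
    m=cv2.inRange(hsv,(5,170,90),(16,255,255))
    k,l,st,ce=cv2.connectedComponentsWithStats(m)
    for i in range(1,k):
        if st[i][4]>8:
            v=onz(w,ce[i],107)-c
            if 50<np.hypot(*v)<95:print(n,st[i].tolist(),v+c,np.hypot(*v),-1.45-(np.arctan2(v[1],v[0])-np.radians(27.4)))
cv2.imwrite("pics/w2.png",w["img"])
E
python3 post.py
```

```text
[444.41481335  21.0012278  100.34214716] [179.75135039  -0.22790981  59.15380331] [4.0701894  4.61773414 2.48874241] 13.013198916938354 30.23061990737915
wrist [296, 301, 37, 74, 2313] [449.47085724  29.64535155] 61.375911335172155 1.1290462505595122
```

>>> step_arm(targets=[[[0,0,0,0,0,0],[0,0,0,0,0,0],[0,0,0,0,0,0],[0,0,0,0,0,0]]], fingers=0.0)

```text
time: 4.68
tool_pos: [442.1, 20.1, 98.3]
tcp_rot: [-180.0, 0.0, 59.2]
ft_force: [-0.4, 0.8, -0.4]
finger_gap: 42.7
grip_force: 0.0
```

>>> step_arm(targets=[[[0,0,15,0,0,0],[0,0,50,0,0,0],[0,-10,85,0,0,0],[0,-15,110,0,0,0],[0,-15,130,0,0,0],[0,-15,130,0,0,0],[0,-15,130,0,0,0]]], fingers=-0.6)

```text
time: 5.27
tool_pos: [443.1, 5.0, 229.5]
tcp_rot: [179.9, -0.1, 59.1]
ft_force: [-0.6, -0.2, -1.6]
finger_gap: 68.3
grip_force: 0.0
```

```bash
python3 post.py
```

```text
[443.05202669   4.96885942 229.51442771] [ 1.79856837e+02 -6.28324698e-02  5.91498600e+01] [-0.59840254 -0.17933361 -1.57627763] 68.28825621072835 0.0
side [302, 326, 7, 12, 71] [440.24559719  28.42720834] 67.49154244508766 1.2380703713026702
```

View pics/w2.png

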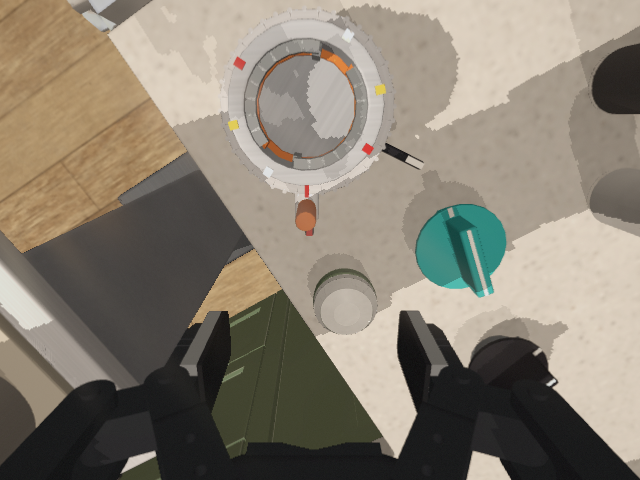

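The wrist view shows the post, with its top near (306,222), directly over the red pointer. White marks are at (348,34) and (268,172), and the lid at (513,372).

```bash
python3 - <<'E'
from h import *
w=snap("wrist");im=w["img"];hsv=cv2.cvtColor(im,cv2.COLOR_BGR2HSV)
def cen(u,v,lo,hi,rr=10):
    m=cv2.inRange(hsv[v-rr:v+rr,u-rr:u+rr],lo,hi);y,x=np.nonzero(m);return (x.mean()+u-rr,y.mean()+v-rr),len(x)
Y=((20,120,100),(32,255,255));Rd=((170,120,100),(180,255,255))
Wt=((0,0,225),(180,30,255))
C=[]
for n,ps,c in(("w",[(348,34),(268,172)],Wt),("y",[(380,89),(234,125)],Y),("r",[(368,149),(239,64)],Rd)):
    q=[]
    for p in ps:
        try:uv,k=cen(*p,*c)
        except Exception as e:uv,k=p,0
        q.append(onz(w,uv,112));print(n,np.round(uv,1),k,q[-1])
    C.append((q[0]+q[1])/2);print(C[-1],np.degrees(np.arctan2(*(q[0]-q[1])[::-1])))
c=np.mean(C,0);print(c)
v=onz(w,(306,222),108)-c;print('post',v,np.hypot(*v),np.degrees(np.arctan2(v[1],v[0])))
E
```

```text
w [348.   34.9] 69 [520.33838163 101.63637568]
w [268.5 170.4] 43 [442.95502242  62.3290928 ]
[481.64670203  81.98273424] 26.92853104718462
y [380.8  88.7] 83 [523.13621231  68.24721911]
y [233.4 124.4] 73 [439.86686678  95.35578418]
[481.50153954  81.80150165] -18.032802001243766
r [nan nan] 0 [nan nan]
r [nan nan] 0 [nan nan]
[nan nan] nan
[nan nan]
post [nan nan] nan nan<stdin>:4: RuntimeWarning: Mean of empty slice.
  ret = ret.dtype.type(ret / rcount)
```

```bash
python3 - <<'E'
from h import *
w=snap("wrist");c=np.array([481.57,81.9])
for uv in((306,221),(306,223),(305,222)):
  v=onz(w,uv,108)-c;a=np.degrees(np.arctan2(v[1],v[0]));print(v,np.hypot(*v),a,-1.45-np.radians(a-27))
E
```

```text
[-36.2234329  -59.48342814] 69.64492309955875 -121.34002716043106 1.1390218864473372
[-36.92014644 -60.63420048] 70.99016467937192 -121.33722252073956 1.1389729362503875
[-37.12869864 -59.72643544] 70.3262920473162 -121.86698443474779 1.1482190259014986
```

>>> step_arm(targets=[[[6,-20,0,0,0,-0.06],[13,-43,0,0,0,-0.13],[22,-70,0,0,0,-0.2],[30,-98,0,0,0,-0.3],[38,-125,0,0,0,-0.4],[46,-152,0,0,0,-0.5],[54,-180,0,0,0,-0.6],[65,-207,0,0,0,-0.7],[75,-228,0,0,0,-0.768],[80,-237,0,0,0,-0.768],[80,-237,0,0,0,-0.768],[80,-237,0,0,0,-0.768]]])

```text
time: 6.52
tool_pos: [521.9, -231.2, 227.3]
tcp_rot: [-179.9, 0.1, 15.3]
ft_force: [-0.5, -0.7, 0.7]
finger_gap: 68.3
grip_force: 0.0
```

```bash
python3 - <<'E'
from h import *
s=r.sense();print(s['tool_pos'],s['tcp_rot'])
w=snap("wrist");cv2.imwrite("pics/w3.png",w["img"])
E
```

```text
[ 521.86655154 -231.20161539  227.25839798] [-1.79896287e+02  7.42822633e-02  1.52729862e+01]
```

View pics/w3.png

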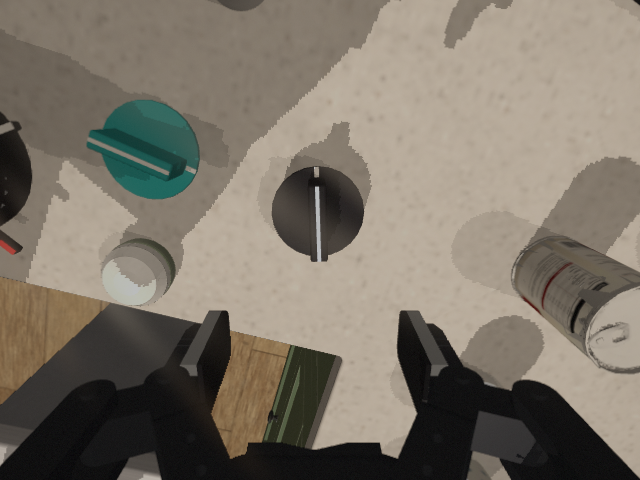

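The lid's white line runs from (317,187) to (319,262), close to parallel with the pads.

```bash
python3 - <<'E'
from h import *
w=snap("wrist");im=w["img"]
m=(im[184:266,305:335].min(2)>170).astype(np.uint8)
k,l,st,ce=cv2.connectedComponentsWithStats(m);i=1+st[1:,4].argmax();print(st[i],ce[i]+[305,184])
y,x=np.nonzero(l==i);f=np.polyfit(y,x,1);ys=np.array([y.min(),y.max()])
q=[onz(w,(np.polyval(f,a)+305,a+184),65) for a in ys];print(q,np.mean(q,0),np.hypot(*(q[0]-q[1])),np.degrees(np.arctan2(*(q[0]-q[1])[::-1])))
s=r.sense();print(s['tool_pos'],s['tcp_rot'])
E
```

```text
[ 11   3   5  75 237] [318.21940928 223.26582278]
[array([ 552.19605465, -225.12389899]), array([ 495.58895525, -242.59774372])] [ 523.89250495 -233.86082135] 59.24271222167122 17.154748453346727
[ 521.8864233  -230.46073616  227.77991176] [-1.79931335e+02  4.07285093e-02  1.53013271e+01]
```

>>> step_arm(targets=[[[1,-1,-35,0,0,0.016],[2,-2.5,-70,0,0,0.032],[2,-2.5,-105,0,0,0.032],[2,-2.5,-135,0,0,0.032],[2,-2.5,-155,0,0,0.032],[2,-2.5,-170,0,0,0.032],[2,-2.5,-170,0,0,0.032],[2,-2.5,-170,0,0,0.032]]])

```text
time: 7.28
tool_pos: [523.6, -232.9, 57.9]
tcp_rot: [-179.9, 0.1, 17.1]
ft_force: [0.1, 0.1, 1.4]
finger_gap: 68.0
grip_force: 0.0
```

>>> step_arm(targets=[[[0,0,0,0,0,0],[0,0,0,0,0,0],[0,0,0,0,0,0],[0,0,0,0,0,0],[0,0,0,0,0,0],[0,0,0,0,0,0],[0,0,0,0,0,0],[0,0,0,0,0,0]]], fingers=1, newtons=60)

```text
time: 7.95
tool_pos: [524.9, -234.5, 59.3]
tcp_rot: [179.9, -0.1, 17.0]
ft_force: [-0.4, 1.4, 6.4]
finger_gap: 13.0
grip_force: 59.4
```

>>> step_arm(targets=[[[0,0,15,0,0,0],[0,0,45,0,0,0],[0,0,80,0,0,0],[0,0,115,0,0,0],[0,0,145,0,0,0],[0,0,163,0,0,0],[0,0,163,0,0,0],[0,0,163,0,0,0]]])

```text
time: 8.62
tool_pos: [524.9, -234.7, 222.4]
tcp_rot: [179.9, -0.1, 17.0]
ft_force: [-0.3, 0.7, -2.2]
finger_gap: 13.2
grip_force: 58.6
```

```bash
python3 - <<'E'
from h import *
w=snap("wrist");im=w["img"];cv2.imwrite("pics/w4.png",im)
s=r.sense();print(s)
E
```

```text
{'time': 8.6667, 'joint_pos': array([-2.91984706e+01,  4.46906328e+00,  9.19211572e+01, -2.16171550e-03,
        8.36467481e+01,  4.38030960e+01]), 'qd': array([ 0.04669575,  1.32729677,  1.79960746,  0.11752118, -0.05859416,
       -0.03004732]), 'joint_efforts': array([ 1.35588687e-02, -5.66420281e+01, -5.24278200e+01,  6.48416676e-05,
       -5.11905746e-03, -1.68715746e-04]), 'tool_pos': array([ 523.97996668, -234.18617589,  220.46752971]), 'tcp_rot': array([-1.79974806e+02,  2.71394367e-02,  1.69986793e+01]), 'ft_force': array([-0.33152885,  0.08041727, -1.64242146]), 'wrist_torque': array([-0.03686908, -0.02074978,  0.02136566]), 'grip_force': 58.62157166004181, 'finger_gap': 13.02520067079201}
```

View pics/w4.png

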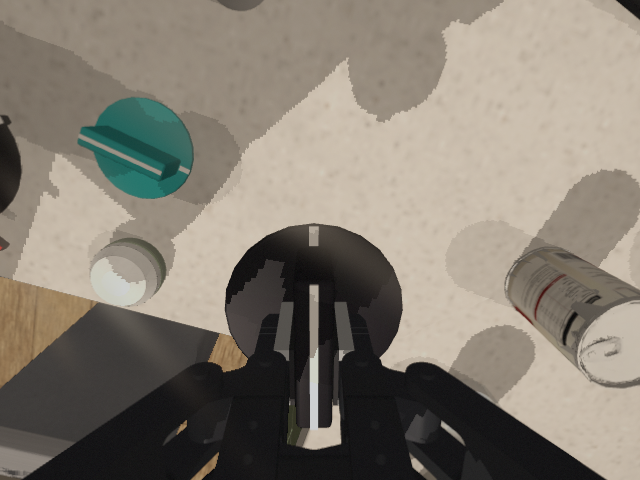

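The lid is held square in the gripper. Its flange spans columns 226–402, and its front edge is at (314,224).

```bash
python3 - <<'E'
from h import *
w=snap("wrist");s=r.sense();z=s['tool_pos'][2]-29;T=s['tool_pos'][:2];yaw=np.radians(s['tcp_rot'][2])
ex=np.array([np.cos(yaw),np.sin(yaw)]);ey=np.array([-ex[1],ex[0]])
print(s['tool_pos'],s['tcp_rot'])
for uv in((314,224),(314,247),(226,300),(402,300),(240,262),(388,262)):
  v=onz(w,uv,z)-T;print(uv,v@ex,v@ey,np.hypot(*v))
for uv in((313,285),(314,427)):
  v=onz(w,uv,z+36)-T;print(uv,v@ex,v@ey)
E
```

```text
[ 523.45427773 -233.8565116   219.37518096] [-1.79888495e+02  1.09083699e-01  1.70016778e+01]
(314, 224) 40.519821497798716 -0.8304726471433866 40.52833106644196
(314, 247) 30.55536097820301 -0.8334339042354253 30.566725316608913
(226, 300) 5.951995672859774 37.685365495115775 38.15249696927062
(402, 300) 5.959528950343705 -39.358777712549035 39.807403436243256
(240, 262) 23.831763746703057 30.444362558068516 38.662800918270186
(388, 262) 23.83491585922163 -32.10993531627085 39.98938809273371
(313, 285) 30.030560329715605 -0.47720997083544303
(314, 427) -28.81461151823709 -0.822569975070995
```

>>> step_arm(targets=[[[-3,20,0,0,0,0.01],[-7,50,0,0,0,0.03],[-12,85,0,0,0,0.05],[-17,120,0,0,0,0.07],[-22,155,0,0,0,0.09],[-27,190,0,0,0,0.11],[-32,225,0,0,0,0.13],[-37,260,0,0,0,0.15],[-41,290,0,0,0,0.17],[-44,310,0,0,0,0.178],[-44,316.5,0,0,0,0.178],[-44,316.5,0,0,0,0.178]]])

```text
time: 9.72
tool_pos: [479.2, 83.5, 219.4]
tcp_rot: [-179.9, 0.2, 27.3]
ft_force: [-0.1, -1.0, -0.8]
finger_gap: 12.8
grip_force: 58.7
```

>>> step_arm(targets=[[[0,0,-10,0,0,0],[0,0,-25,0,0,0],[0,0,-40,0,0,0],[0,0,-45,0,0,0],[0,0,-45,0,0,0],[0,0,-45,0,0,0],[0,0,-45,0,0,0]]])

```text
time: 10.3
tool_pos: [480.8, 81.7, 177.0]
tcp_rot: [180.0, -0.0, 27.1]
ft_force: [0.6, -0.6, -1.4]
finger_gap: 12.8
grip_force: 58.7
```

```bash
python3 - <<'E'
from h import *
w=snap("wrist");s=r.sense();print(s['tool_pos'],s['tcp_rot'],s['ft_force'],s['finger_gap'])
t,sd=snap("top"),snap("side")
a=w["img"][150:480,130:500];b=cv2.resize(t["img"][215:315,160:260],(330,330),interpolation=cv2.INTER_CUBIC)
cv2.imwrite("pics/c5.png",np.hstack([a,b]))
E
```

```text
[480.97793878  81.83511251 177.215414  ] [ 1.79962746e+02 -7.63868635e-02  2.71626237e+01] [-0.38480718 -0.28631894 -0.76255893] 13.078114907113553
```

View pics/c5.png

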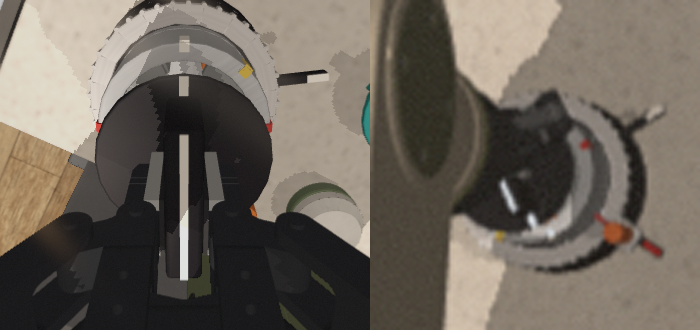

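The wrist crop shows the rim's white mark at (184,44), in line with the bar (column 184), and the red marks symmetric about it. I'll lower the lid in.

>>> step_arm(targets=[[[0,0,-3,0,0,0],[0,0,-6,0,0,0],[0,0,-9,0,0,0],[0,0,-12,0,0,0],[0,0,-14,0,0,0],[0,0,-14,0,0,0]]])

```text
time: 10.95
tool_pos: [479.8, 82.2, 161.5]
tcp_rot: [-180.0, 0.1, 27.2]
ft_force: [-0.5, -0.2, -0.9]
finger_gap: 13.1
grip_force: 58.7
```

>>> step_arm(targets=[[[0,0,-3,0,0,0],[0,0,-6,0,0,0],[0,0,-9,0,0,0],[0,0,-12,0,0,0],[0,0,-14,0,0,0],[0,0,-14,0,0,0]]])

```text
time: 11.45
tool_pos: [480.0, 82.2, 147.7]
tcp_rot: [-180.0, 0.0, 27.2]
ft_force: [-0.3, -0.7, -0.7]
finger_gap: 13.6
grip_force: 58.7
```

>>> step_arm(targets=[[[0,0,-1,0,0,0],[0,0,-2,0,0,0],[0,0,-3,0,0,0],[0,0,-3,0,0,0],[0,0,-3,0,0,0]]])

```text
time: 11.87
tool_pos: [480.7, 82.3, 147.3]
tcp_rot: [180.0, -0.1, 27.2]
ft_force: [-9.5, 0.2, 14.5]
finger_gap: 13.3
grip_force: 61.0
```

>>> step_arm(targets=[[[0,0,1,0,0,-0.05],[0,0,1,0,0,-0.11],[0,0,1,0,0,-0.18],[0,0,1,0,0,-0.25],[0,0,1,0,0,-0.32],[0,0,1,0,0,-0.39],[0,0,1,0,0,-0.46],[0,0,1,0,0,-0.53],[0,0,1,0,0,-0.6],[0,0,1,0,0,-0.66],[0,0,1,0,0,-0.7],[0,0,1,0,0,-0.7]]])

```text
time: 12.87
tool_pos: [481.1, 82.1, 147.4]
tcp_rot: [-180.0, -0.1, -13.0]
ft_force: [-0.5, -0.4, 5.5]
finger_gap: 13.0
grip_force: 59.6
```

>>> step_arm(targets=[[[0,0,0,0,0,-0.04],[0,0,0,0,0,-0.07],[0,0,0,0,0,-0.085],[0,0,0,0,0,-0.085],[0,0,0,0,0,-0.085],[0,0,0,0,0,-0.085]]])

```text
time: 13.37
tool_pos: [481.1, 82.1, 147.3]
tcp_rot: [-180.0, -0.1, -17.7]
ft_force: [0.4, -1.1, 6.2]
finger_gap: 12.9
grip_force: 59.7
```

```bash
python3 - <<'E'
from h import *
w=snap("wrist");s=r.sense();print(s['tool_pos'],s['tcp_rot'],s['ft_force'],s['wrist_torque'],s['finger_gap'])
sd=snap("side")
a=w["img"][120:480,130:510];b=cv2.resize(sd["img"][290:390,225:325],(360,360),interpolation=cv2.INTER_CUBIC)
cv2.imwrite("pics/c6.png",np.hstack([a,b]))
E
```

```text
[481.12420963  82.14378602 147.30782102] [-1.79973021e+02 -1.15550925e-01 -1.76802966e+01] [-0.54033526 -1.32380616  6.06055181] [-0.4097194   0.04911907  0.07702725] 12.603594391560787
```

View pics/c6.png

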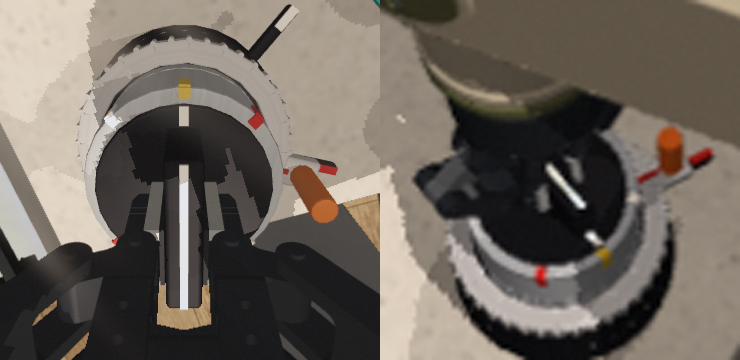

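The flange's white mark at (184,115) lines up with the yellow rim mark at (184,88). The flange sits flat and the post is still at the red pointer. I'll hand in.

```bash
python3 -c "
from bench import r
print(r.hand_in())"
```

```text
the job is handed in; nothing more can be done
None
```

The job is handed in: the lock ring is at its red mark, and the lid sits flat on the rim, turned to the yellow pulse mark short of the lock click, with the gripper still holding its bar there (about 13.5 s of the 59 s used).

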